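# Fill the chocolate assortment box

## Robot

A 6-joint arm with a two-finger parallel gripper is mounted at the origin on the work surface. World frame = base frame: x ahead of the robot, y to its left, z up, the work surface at z = 0. Lengths are in m, angles in rad, forces in N, time in s.
With the tool pointing down it reaches from about 0.35 to 0.775 m from the base axis. Payload 5.5 kg.
Tool frame: the origin (TCP) lies midway between the tips of the shut fingers; the grasp point (between the pads) lies 19 mm behind it; z points along the fingers, y is the line along which they close (so a half turn about z gives the same grasp; the last joint's range is limited). The gripper opens to 85 mm and grips with 20 to 120 N. Pads are 22 mm wide; open, the fingers measure 114 mm over their backs; the gripper's body (76 mm by 85 mm) begins 54 mm behind the grasp point. The pads swing forward as they close: fully open they stand 13 mm farther back than shut.
Start: joints at [1.022, 0.313, 0.046, 1.304, 0, 1.431], TCP at [0.229, 0.528, 0.231] pointing down, gripper open.
Joint ranges: [-2.76, 2.76], [-0.86, 1.69], [-1.03, 1.26], [-2.2, 2.34], [-1.47, 1.5], [-3.14, 3.14]. Speed limits (rad/s): [2.57, 2.57, 3.14, 3.14, 3.14, 3.14].

## Interface

Orientations are given as a unit quaternion [w, x, y, z].
In Python, from bench import bot gives the robot as it stands.
- The arm moves only by the tool drive_tool, never from a script. Its argument "commands" is one flat list of numbers, 6 for each row, row after row: the shift along the world's x, y, z in units of 0.025 m (1.0 is 0.025 m), then the turn, a rotation vector about the world's x, y, z in units of 5 degrees (1.0 is 5 degrees). In form: [tx, ty, tz, ax, ay, az, tx, ty, tz, ax, ay, az, ...]. A call has 1 to 12 rows; each row shifts and turns the commanded pose from where the row before left it; what a row does not reach is not made up. A row lasts 1/12 s, in which the tool goes at most 41.7 mm and 7.16 degrees, less where a joint would pass 70% of its speed; a pose out of reach is approached as far as the arm can. A call with a number of a shift or a turn outside -1 to 1 is refused whole. A call with a gripper value outside its range is refused whole. "fingers" is the gripper's target within -1 to 1 (fully open at 1, half-way at 0, shut at -1), set as the call begins (left out, the last holds). The fingers move at their own pace and stop on an object; "grip_force" is the grip in N (left out, the last holds). Time passes only in rows, so rows that do not move let the fingers close. It gives the time, the measured TCP pose, the force, the opening and the grip force at its end, in the units of the state.
- bot.state(): the state, without advancing time (a new reading comes with each control period).
- bot.snapshot(name): name is "scene" or "top"; returns the picture (480x640x3 uint8, blue, green, red); there is no depth.
- bot.camera_info(name): a dict with "fx", "fy", "cx", "cy" (pixels), "R" (3x3) and "t" (3): a world point X has camera coordinates R X + t. Camera axes: x right, y down, z forward; pixel columns grow to the right and rows downward; lengths in m; the calibration is good to about 2 mm. A picture is of the moment at which its call begins. camera_info takes no time and is no camera call.
- bot.sign_off(): hands the job in; it is judged then, once.
The state is a dict: "clock": time; "joints": joint angles; "dq": joint speeds; "joint_torque": joint torques, N m; "position": TCP position; "orientation": TCP orientation; "contact_force": force on the tool from outside, world axes, zero at the start; "wrist_torque": the same for the moment, N m; "width": finger opening in m; "gripper_force": force on a finger pad.
Only numpy, scipy, OpenCV 4.12 (cv2) and the standard library are available. Lean on these libraries where they do the work, as an engineer would, in place of code of your own. Each camera call takes 0.05 s, during which the arm holds its last target. There are 200 camera calls.

## Task

Fill the open gift box: put the small round tin, the square carton, the slim carton and the oval tin each into the recess cut in its own shape, sitting flat on the recess floor, lid up. The big round tin and the long carton do not belong to this assortment: leave them standing where they are, and do not tip any pack over.

Things in the scene. Friction and masses are not known exactly. Their poses are not given: they have to be found in the camera images.
- round_tin: Small round tin, diameter 48 mm, about 90 g. Like all six packs it is 40 mm tall, with straight upright sides, a dark brown body (lower 26 mm) and a gold lid with a small brown heart on top; loose on the counter, lid up. Origin: centre of its underside; z up.
- square_carton: Small square carton, 46 x 46 mm, about 90 g. x and y are square to its sides. Like all six packs it is 40 mm tall, with straight upright sides, a dark brown body (lower 26 mm) and a gold lid with a small brown heart on top; loose on the counter, lid up. Origin: centre of its underside; z up.
- slim_carton: Slim carton, 76 x 26 mm, about 70 g. x runs along its length. Like all six packs it is 40 mm tall, with straight upright sides, a dark brown body (lower 26 mm) and a gold lid with a small brown heart on top; loose on the counter, lid up. Origin: centre of its underside; z up.
- oval_tin: Oval tin (straight parallel sides, half-round ends), 74 x 44 mm, about 110 g. x runs along its length. Like all six packs it is 40 mm tall, with straight upright sides, a dark brown body (lower 26 mm) and a gold lid with a small brown heart on top; loose on the counter, lid up. Origin: centre of its underside; z up.
- big_round_tin: Larger round tin, diameter 70 mm, about 180 g; fits none of the recesses and does not belong in the box. Like all six packs it is 40 mm tall, with straight upright sides, a dark brown body (lower 26 mm) and a gold lid with a small brown heart on top; loose on the counter, lid up. Origin: centre of its underside; z up.
- long_carton: Longer slim carton, 104 x 26 mm, about 100 g; fits none of the recesses and does not belong in the box. x runs along its length. Like all six packs it is 40 mm tall, with straight upright sides, a dark brown body (lower 26 mm) and a gold lid with a small brown heart on top; loose on the counter, lid up. Origin: centre of its underside; z up.
- round_recess: Insert with a round recess, diameter 62 mm (for the small round tin, 7 mm play each side). Kraft board 103 mm square, 14 mm thick, one of four set 2 x 2 in the black gift box base (216 mm square, walls 4 mm thick and 22 mm tall); fixed. Recess in its centre, 10 mm deep, black floor 4 mm above the origin. Origin: centre of its underside, 3 mm above the counter; z up.
- square_recess: Insert with a square recess, 60 x 60 mm, sides along x and y (for the square carton, 7 mm play each side). Kraft board 103 mm square, 14 mm thick, one of four set 2 x 2 in the black gift box base (216 mm square, walls 4 mm thick and 22 mm tall); fixed. Recess in its centre, 10 mm deep, black floor 4 mm above the origin. Origin: centre of its underside, 3 mm above the counter; z up.
- slim_recess: Insert with a slim recess, 90 mm along x by 40 mm along y (for the slim carton, 7 mm play each side). Kraft board 103 mm square, 14 mm thick, one of four set 2 x 2 in the black gift box base (216 mm square, walls 4 mm thick and 22 mm tall); fixed. Recess in its centre, 10 mm deep, black floor 4 mm above the origin. Origin: centre of its underside, 3 mm above the counter; z up.
- oval_recess: Insert with an oval recess (half-round ends), 88 mm along x by 58 mm along y (for the oval tin, 7 mm play each side). Kraft board 103 mm square, 14 mm thick, one of four set 2 x 2 in the black gift box base (216 mm square, walls 4 mm thick and 22 mm tall); fixed. Recess in its centre, 10 mm deep, black floor 4 mm above the origin. Origin: centre of its underside, 3 mm above the counter; z up.
There are look-alikes about, which are no part of the job. Leave any turquoise look-alike of the long_carton alone.

How it is judged:
At the end, for the whole second after the job is handed in: Each of the four packs stands in its own recess: centre within 12 mm of the recess centre, underside under 3.5 mm above its floor, upright within 0.1 rad, released, at rest (below 0.02 m/s). Big round tin and long carton: upright within 0.1 rad, within 30 mm of where they began (horizontal distance between round_tin and round_recess below 0.012 m and z of round_tin in the frame of round_recess below 0.0075 m and angle between each of round_tin, square_carton, slim_carton, oval_tin, big_round_tin, long_carton's own z axis and vertical below 0.1 rad and linear speed of each of round_tin, square_carton, slim_carton, oval_tin below 0.02 m/s and contact force between each of round_tin, square_carton, slim_carton, oval_tin and the fingers below 0.05 N and horizontal distance between square_carton and square_recess below 0.012 m and z of square_carton in the frame of square_recess below 0.0075 m and horizontal distance between slim_carton and slim_recess below 0.012 m and z of slim_carton in the frame of slim_recess below 0.0075 m and horizontal distance between oval_tin and oval_recess below 0.012 m and z of oval_tin in the frame of oval_recess below 0.0075 m and distance of each of big_round_tin, long_carton from where it was at the start of the episode below 0.03 m); the robot touches nothing.
It fails at once if one of the two packs that do not belong (the big round tin, the long carton) is shifted by more than 30 mm (distance of any of big_round_tin, long_carton from where it was at the start of the episode above 0.03 m).
It fails at once if a pack is tipped over (more than 45 degrees from upright) (angle between any of round_tin, square_carton, slim_carton, oval_tin, big_round_tin, long_carton's own z axis and vertical above 0.79 rad).
It also fails if it takes over 96 s, if anything falls off the work surface, if the arm or the gripper's body presses on something with over 40 N, if the wrist force passes 120 N, or if a joint passes its speed limit or range.

## Working session

There is one attempt and no reset: what is moved stays moved. The work goes in short steps, Python scripts to look and compute and a tool call to move; the robot and the scene stay as the last step left them, time stands still between calls to the robot, and variables do not carry over. Pictures are saved under pics/ and viewed, at most 14 in all, crops included, and the job is handed in when it is done.

Besides the shell and the picture viewer there is one more tool, called by a JSON object that holds its "api" and its "payload", one argument or row to a line. drive_tool: Moves the arm, as the interface text tells. Shifts and turns lie within -1 to 1; 1 stands for 0.025 m of shift or 5 degrees of turn. Its arguments: {"type":"object","properties":{"commands":{"type":"array","items":{"type":"number"}},"fingers":{"type":"number"},"grip_force":{"type":"number"}},"required":["commands"]}

```bash
mkdir -p pics
python3 - <<'E'
from bench import bot
import cv2
for n in("top","scene"):
    cv2.imwrite(f"pics/{n}0.png",bot.snapshot(n)); c=bot.camera_info(n); print(n,c)
s=bot.state();print(s)
E
```

```text
top {'fx': 473.74186544321054, 'fy': 473.74186544321054, 'cx': 320.0175925871711, 'cy': 243.18697949716926, 'R': array([[ 0.00914749, -0.99987753,  0.01269863],
       [-0.99378519, -0.01049917, -0.11081862],
       [ 0.11093837, -0.011606  , -0.99375952]]), 't': array([-0.03138887,  0.50009937,  0.85301323])}
scene {'fx': 564.6436891917319, 'fy': 564.6436891917319, 'cx': 320.68628182708545, 'cy': 236.61986904954364, 'R': array([[ 0.85566656,  0.51749881,  0.00545132],
       [ 0.34154559, -0.5567575 , -0.75721047],
       [-0.38882045,  0.64978155, -0.65314822]]), 't': array([-0.42623565, -0.14243834,  1.29645388])}
{'clock': 0.1, 'joints': array([1.02239373e+00, 3.13917816e-01, 4.51056910e-02, 1.30361320e+00,
       1.41386588e-05, 1.43122341e+00]), 'dq': array([ 1.30844753e-03, -3.29630656e-03,  2.53827277e-03,  1.61300430e-03,
        3.06127041e-05,  1.26461589e-04]), 'joint_torque': array([ 2.88678792e-03, -4.81726670e+01,  2.99243402e+01,  1.27837146e-02,
       -8.04411889e-05,  7.41923088e-06]), 'position': array([0.22833477, 0.52722538, 0.23050767]), 'orientation': array([-2.81339232e-04,  2.02994159e-01,  9.79179610e-01, -7.64397195e-04]), 'contact_force': array([ 0.16605169, -0.46058028, -0.08220619]), 'wrist_torque': array([ 0.01232829,  0.01307336, -0.003649  ]), 'gripper_force': 0.0, 'width': 0.08524658157415137}
```

View pics/top0.png

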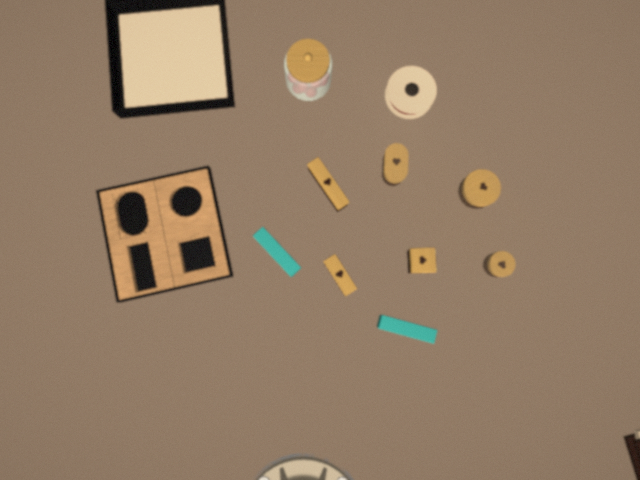

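View pics/scene0.png

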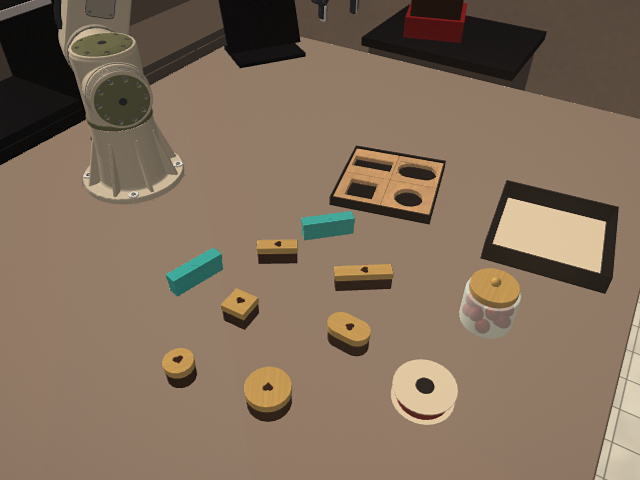

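The top view shows the small round tin at (502,264), the big round tin at (481,189), square at (423,261), slim at (340,275), long at (328,184) and oval at (396,164). In the box the recesses are oval (132,213), round (186,201), slim (143,266) and square (198,254). The scene view agrees.

```bash
cat > h.py <<'E'
from bench import bot
import cv2, numpy as np
def ray(px,z,n="top"):
    c=bot.camera_info(n); px=np.atleast_2d(np.array(px,float))
    d=np.c_[(px[:,0]-c["cx"])/c["fx"],(px[:,1]-c["cy"])/c["fy"],np.ones(len(px))]@c["R"]
    o=-c["R"].T@c["t"]; return (o+d*((z-o[2])/d[:,2])[:,None])[:,:2]
def rect(cnt,z,n="top"):
    w=(ray(cnt.reshape(-1,2),z,n)*1000).astype(np.float32)
    (x,y),(a,b),t=cv2.minAreaRect(w)
    if b>a: a,b,t=b,a,t+90
    return np.round([x,y,a,b,(t+90)%180-90],1)   # mm, deg of long axis
def gold(im):
    h=cv2.cvtColor(im,cv2.COLOR_BGR2HSV); return cv2.inRange(h,(12,110,80),(28,255,255))
def contours(m,amin,mode=cv2.RETR_EXTERNAL):
    return [c for c in cv2.findContours(m,mode,cv2.CHAIN_APPROX_NONE)[0] if cv2.contourArea(c)>amin]
E
python3 - <<'E'
from h import *
im=bot.snapshot("top"); m=gold(im); m[:, :250]=0
m=cv2.morphologyEx(m,cv2.MORPH_CLOSE,np.ones((5,5)))
for c in contours(m,150): print(c.reshape(-1,2).mean(0).round(), rect(c,.04))
h=cv2.cvtColor(im,cv2.COLOR_BGR2HSV)
print(h[261,430],h[200,160],h[300,400],h[337,400])
b=cv2.inRange(h,(8,90,110),(28,255,255)); b[:,250:]=0; b[:160]=0
b=cv2.morphologyEx(b,cv2.MORPH_OPEN,np.ones((3,3)))
for c in contours(b,150,cv2.RETR_CCOMP): print(c.reshape(-1,2).mean(0).round(), rect(c,.017))
t=cv2.inRange(h,(80,100,60),(100,255,255))
for c in contours(t,150): print('turq',c.reshape(-1,2).mean(0).round(), rect(c,.04))
E
```

```text
[340. 275.] [441.8 -62.6  77.1  28.   33.2]
[501. 264.] [ 465.1 -358.6   51.9   45.9  -89.4]
[422. 260.] [ 470.  -213.2   50.5   47.9  -87.7]
[480. 188.] [ 606.  -325.    73.2   72.9   88.6]
[328. 184.] [611.3 -39.3 107.   29.9  34.5]
[395. 163.] [ 650.9 -166.3   79.    46.9   -0.7]
[307.  60.] [853.2   0.9  86.7  78.7   0.9]
[ 18 144 202] [ 15 126 203] [ 15  78 148] [ 14  76 145]
[163. 234.] [518.4 267.8 209.6 209.1  13.6]
[142. 266.] [454.6 305.2  89.7  40.7  13.9]
[197. 254.] [478.8 204.2  61.   59.9 -76.8]
[132. 213.] [554.8 329.1  86.1  58.8  14.2]
[186. 201.] [579.5 228.1  58.5  57.7 -43.9]
turq [407. 329.] [ 345.9 -184.   105.    24.1   75.4]
turq [276. 251.] [483.6  53.3 102.9  24.2  43.8]
```

{"api": "drive_tool", "payload": {
  "commands": [0.72, -1, 0, 0, 0, 0.95, 0.72, -1, 0, 0, 0, 0.95, 0.72, -1, 0, 0, 0, 0.95, 0.72, -1, 0, 0, 0, 0.95, 0.72, -1, 0, 0, 0, 0.95, 0.72, -1, 0, 0, 0, 0.95, 0.72, -1, 0, 0, 0, 0.95, 0.72, -1, 0, 0, 0, 0.95, 0.72, -1, 0, 0, 0, 0.95, 0.72, -1, 0, 0, 0, 0.95, 0.72, -1, 0, 0, 0, 0.95, 0.72, -1, 0, 0, 0, 0.95],
  "fingers": 1,
  "grip_force": 30
}}

```text
clock: 1.15
position: [0.4451, 0.2262, 0.2311]
orientation: [-0.0, -0.291, 0.957, 0.0]
contact_force: [0.5, 0.1, -0.5]
width: 0.0858
gripper_force: 0.0
```

{"api": "drive_tool", "payload": {
  "commands": [0, -1, -0.43, 0, 0, 0, 0, -1, -0.43, 0, 0, 0, 0, -1, -0.43, 0, 0, 0, 0, -1, -0.43, 0, 0, 0, 0, -1, -0.43, 0, 0, 0, 0, -1, -0.43, 0, 0, 0, 0, -1, -0.43, 0, 0, 0, 0, -1, -0.43, 0, 0, 0, 0, -1, -0.43, 0, 0, 0, 0, -1, -0.43, 0, 0, 0, 0, -1, -0.43, 0, 0, 0, 0, -0.5, -0.43, 0, 0, 0]
}}

```text
clock: 2.15
position: [0.4446, -0.0622, 0.1018]
orientation: [-0.0, -0.288, 0.958, -0.0]
contact_force: [0.9, 1.2, 0.4]
width: 0.0854
gripper_force: 0.0
```

```bash
cat > st.py <<'E'
from h import *
from scipy.spatial.transform import Rotation as R
s=bot.state(); q=s["orientation"]; M=R.from_quat(np.roll(q,-1)).as_matrix()
print(s["clock"],(s["position"]*1000).round(1),"yaw",np.degrees(np.arctan2(M[1,1],M[0,1])).round(2),"tilt",M[:2,2].round(3),s["width"],s["contact_force"].round(1))
E
python3 st.py
```

```text
2.15 [444.6 -62.2 101.8] yaw 123.46 tilt [ 0.    -0.001] 0.0853702970702877 [0.9 1.2 0.4]
```

{"api": "drive_tool", "payload": {
  "commands": [-0.1, 0, -0.7, 0, 0, 0, 0, 0, -0.8, 0, 0, 0, 0, 0, -0.8, 0, 0, 0, 0, 0, -0.7, 0, 0, 0, 0, 0, -0.4, 0, 0, 0, 0, 0, -0.27, 0, 0, 0, 0, 0, 0, 0, 0, 0]
}}

```text
clock: 2.73
position: [0.4409, -0.0595, 0.0092]
orientation: [-0.001, -0.289, 0.957, 0.001]
contact_force: [0.7, -0.3, -0.2]
width: 0.0855
gripper_force: 0.0
```

{"api": "drive_tool", "payload": {
  "commands": [0, 0, 0, 0, 0, 0, 0, 0, 0, 0, 0, 0, 0, 0, 0, 0, 0, 0, 0, 0, 0, 0, 0, 0, 0, 0, 0, 0, 0, 0, 0, 0, 0, 0, 0, 0, 0, 0, 0, 0, 0, 0, 0, 0, 0, 0, 0, 0],
  "fingers": -1,
  "grip_force": 30
}}

```text
clock: 3.4
position: [0.4428, -0.0601, 0.0113]
orientation: [0.001, -0.289, 0.957, -0.0]
contact_force: [0.3, -0.3, 4.8]
width: 0.0251
gripper_force: 30.5
```

```bash
python3 st.py
```

```text
3.4 [442.8 -60.1  11.3] yaw 123.58 tilt [ 0.001 -0.   ] 0.02509980989439631 [ 0.3 -0.3  4.8]
```

{"api": "drive_tool", "payload": {
  "commands": [0, 0, 0.5, 0, 0, 0, 0, 0, 1, 0, 0, 0, 0, 0, 1, 0, 0, 0, 0.06, 1, 0.5, 0, 0, -0.5, 0.06, 1, 0, 0, 0, -0.5, 0.06, 1, 0, 0, 0, -0.5, 0.06, 1, 0, 0, 0, -0.5, 0.06, 1, 0, 0, 0, -0.5, 0.06, 1, 0, 0, 0, -0.5, 0.06, 1, 0, 0, 0, -0.5, 0.06, 1, 0, 0, 0, -0.5, 0.06, 1, 0, 0, 0, 0]
}}

```text
clock: 4.4
position: [0.4551, 0.1664, 0.0853]
orientation: [-0.0, -0.117, 0.993, 0.0]
contact_force: [0.2, -1.2, -0.5]
width: 0.0259
gripper_force: 29.7
```

{"api": "drive_tool", "payload": {
  "commands": [0.06, 1, 0, 0, 0, 0, 0, 1, 0, 0, 0, 0, 0, 1, 0, 0, 0, 0, 0, 1, 0, 0, 0, 0, 0, 1, 0, 0, 0, 0, 0, 0.65, 0, 0, 0, 0, 0, 0, 0, 0, 0, 0, 0, 0, 0, 0, 0, 0]
}}

```text
clock: 5.07
position: [0.4565, 0.3068, 0.085]
orientation: [-0.0, -0.119, 0.993, -0.0]
contact_force: [-1.5, 0.4, -1.2]
width: 0.0254
gripper_force: 29.8
```

```bash
python3 st.py
python3 - <<'E'
from h import *
t=bot.snapshot("top");s=bot.snapshot("scene")
cv2.imwrite("pics/a.png",np.hstack([cv2.resize(t[120:340,60:280],(400,400)),cv2.resize(s[100:260,290:490],(400,400))]))
E
```

```text
5.0667 [456.5 306.8  85. ] yaw 103.68 tilt [-0.001 -0.001] 0.02540039794610727 [-1.5  0.4 -1.2]
```

View pics/a.png

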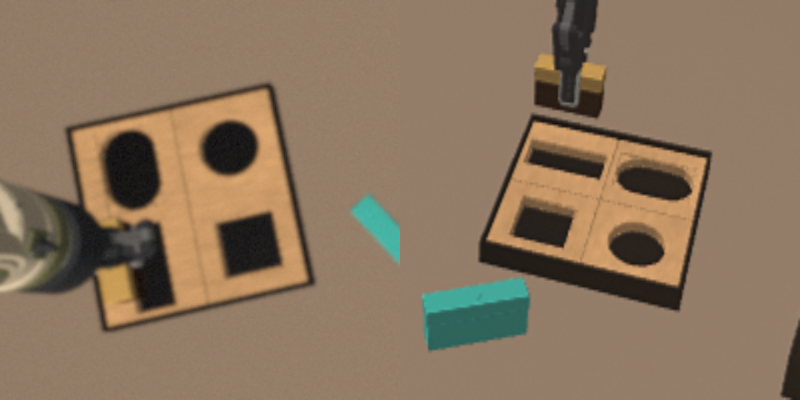

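The picture shows the slim carton held level over the slim recess, lined up with it.

{"api": "drive_tool", "payload": {
  "commands": [0, -0.04, -0.7, 0, 0, 0, 0, 0, -0.7, 0, 0, 0, 0, 0, -0.6, 0, 0, 0, 0, 0, -0.4, 0, 0, 0, 0, 0, -0.2, 0, 0, 0, 0, 0, 0, 0, 0, 0, 0, 0, 0, 0, 0, 0]
}}

```text
clock: 5.75
position: [0.4573, 0.305, 0.0208]
orientation: [-0.0, -0.118, 0.993, 0.0]
contact_force: [0.2, 0.8, -0.2]
width: 0.0257
gripper_force: 29.8
```

```bash
python3 st.py
```

```text
5.75 [457.3 305.   20.8] yaw 103.54 tilt [-0.  0.] 0.025689769992439174 [ 0.2  0.8 -0.2]
```

{"api": "drive_tool", "payload": {
  "commands": [0, 0, -0.07, 0, 0, 0, 0, 0, 0, 0, 0, 0]
}}

```text
clock: 5.92
position: [0.4577, 0.3056, 0.0195]
orientation: [0.001, -0.118, 0.993, 0.0]
contact_force: [-0.2, 0.1, -0.9]
width: 0.0254
gripper_force: 29.8
```

{"api": "drive_tool", "payload": {
  "commands": [0, 0, 0, 0, 0, 0, 0, 0, 0, 0, 0, 0, 0, 0, 0, 0, 0, 0, 0, 0, 0, 0, 0, 0, 0, 0, 0.4, 0, 0, 0, 0, 0, 0.8, 0, 0, 0, 0, 0, 1, 0, 0, 0, 0, 0, 1, 0, 0, 0, 0, 0, 0.5, 0, 0, 0],
  "fingers": 0
}}

```text
clock: 6.67
position: [0.4584, 0.3061, 0.1152]
orientation: [0.002, -0.118, 0.993, 0.001]
contact_force: [0.1, -0.1, 1.4]
width: 0.0429
gripper_force: 0.0
```

{"api": "drive_tool", "payload": {
  "commands": [0.03, -1, 0, 0, 0, -0.2, 0.03, -1, 0, 0, 0, -0.2, 0.03, -1, 0, 0, 0, -0.2, 0.03, -1, 0, 0, 0, -0.2, 0.03, -1, 0, 0, 0, -0.2, 0.03, -1, 0, 0, 0, -0.2, 0.03, -1, 0, 0, 0, -0.2, 0.03, -1, 0, 0, 0, -0.2, 0.03, -1, 0, 0, 0, -0.2, 0.03, -1, 0, 0, 0, -0.2, 0.03, -1, 0, 0, 0, -0.2, 0.03, -1, 0, 0, 0, -0.06],
  "fingers": 1
}}

```text
clock: 7.67
position: [0.4661, 0.0042, 0.1123]
orientation: [0.0, -0.02, 1.0, -0.0]
contact_force: [-0.3, 1.3, 0.0]
width: 0.0854
gripper_force: 0.0
```

```bash
python3 st.py
python3 - <<'E'
from h import *
t=bot.snapshot("top");s=bot.snapshot("scene")
cv2.imwrite("pics/b.png",np.hstack([cv2.resize(t[120:340,60:280],(400,400)),cv2.resize(s[100:260,290:490],(400,400))]))
E
```

```text
7.6667 [466.1   4.2 112.3] yaw 92.24 tilt [ 0.001 -0.   ] 0.0854296539439519 [-0.3  1.3  0. ]
```

View pics/b.png

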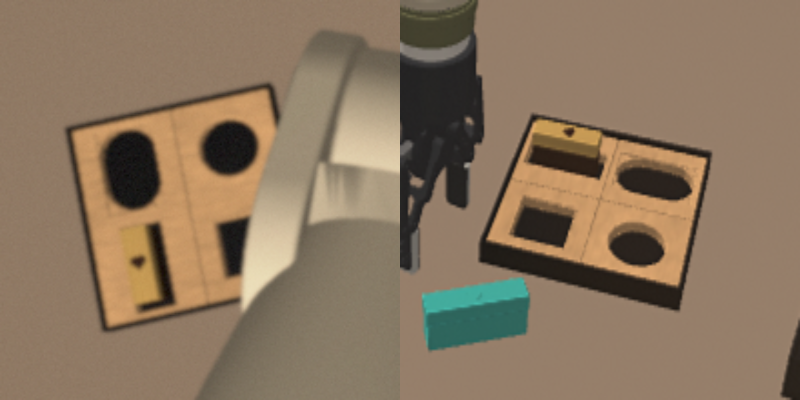

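The slim carton sits in its recess (left picture, near (140,265)). I'll measure it on the next look.

{"api": "drive_tool", "payload": {
  "commands": [0.15, -1, 0, 0, 0, 0, 0, -1, 0, 0, 0, 0, 0, -1, 0, 0, 0, 0, 0, -1, 0, 0, 0, 0, 0, -1, 0, 0, 0, 0, 0, -1, 0, 0, 0, 0, 0, -1, 0, 0, 0, 0, 0, -1, 0, 0, 0, 0, 0, -0.75, -0.5, 0, 0, 0, 0, 0, -1, 0, 0, 0, 0, 0, -0.6, 0, 0, 0, 0, 0, 0, 0, 0, 0]
}}

```text
clock: 8.77
position: [0.4679, -0.2119, 0.0563]
orientation: [-0.002, -0.02, 1.0, 0.002]
contact_force: [-1.2, 0.7, 0.0]
width: 0.085
gripper_force: 0.0
```

```bash
python3 st.py
python3 - <<'E'
from h import *
im=bot.snapshot("top"); 
cv2.imwrite("pics/c.png",cv2.resize(im[120:340,60:280],(600,600)))
h=cv2.cvtColor(im,cv2.COLOR_BGR2HSV)
print(h[264,137],h[280,165],h[264,129])
E
```

```text
8.7667 [ 467.9 -211.9   56.3] yaw 92.25 tilt [-0.004  0.003] 0.08499125717067678 [-1.2  0.7  0. ]
[ 11 158  68] [ 15 125 216] [ 17 137 207]
```

View pics/c.png

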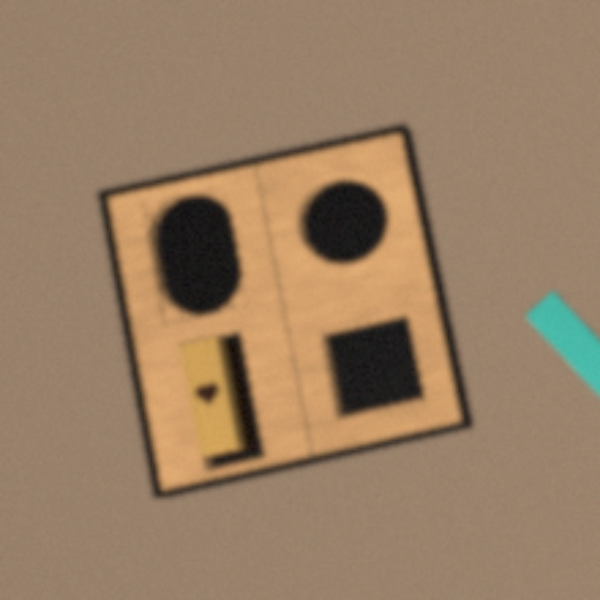

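The slim carton lid is centred near crop pixel (212,399), that is (137.7,266.3) in the full image, and lies in the recess.

Run:
```python
from h import *
print(ray([[137.7,266.3],[135.9,264.1]],.047)*1000)
```

```text
[[452.91944448 301.68126897]
 [456.85182149 305.1129295 ]]
```

{"api": "drive_tool", "payload": {
  "commands": [0.08, -0.1, -0.6, 0, 0, 0, 0, 0, -0.6, 0, 0, 0, 0, 0, -0.5, 0, 0, 0, 0, 0, -0.2, 0, 0, 0, 0, 0, 0, 0, 0, 0, 0, 0, 0, 0, 0, 0]
}}

```text
clock: 9.32
position: [0.4725, -0.2158, 0.0124]
orientation: [0.0, -0.02, 1.0, -0.0]
contact_force: [-0.1, 0.2, 0.5]
width: 0.0854
gripper_force: 0.0
```

{"api": "drive_tool", "payload": {
  "commands": [0, 0, 0, 0, 0, 0, 0, 0, 0, 0, 0, 0, 0, 0, 0, 0, 0, 0, 0, 0, 0, 0, 0, 0, 0, 0, 0, 0, 0, 0, 0, 0, 0, 0, 0, 0, 0, 0, 0, 0, 0, 0],
  "fingers": -1
}}

```text
clock: 9.9
position: [0.4724, -0.2162, 0.0122]
orientation: [0.001, -0.02, 1.0, -0.0]
contact_force: [-0.4, 0.7, 6.0]
width: 0.0454
gripper_force: 32.3
```

```bash
python3 st.py
```

```text
9.9 [ 472.4 -216.2   12.2] yaw 92.28 tilt [ 0.001 -0.001] 0.045425917562112145 [-0.4  0.7  6. ]
```

{"api": "drive_tool", "payload": {
  "commands": [0, 0, 0.5, 0, 0, 0, 0, 0, 1, 0, 0, 0, 0, 0, 1, 0, 0, 0, 0.05, 1, 0.5, 0, 0, 0.3, 0.05, 1, 0, 0, 0, 0.3, 0.05, 1, 0, 0, 0, 0.3, 0.05, 1, 0, 0, 0, 0.3, 0.05, 1, 0, 0, 0, 0.3, 0.05, 1, 0, 0, 0, 0.3, 0.05, 1, 0, 0, 0, 0.3, 0, 1, 0, 0, 0, 0.16, 0, 1, 0, 0, 0, 0]
}}

```text
clock: 10.9
position: [0.4801, 0.0103, 0.0861]
orientation: [-0.0, -0.118, 0.993, 0.0]
contact_force: [0.9, 0.6, -1.5]
width: 0.0452
gripper_force: 31.5
```

{"api": "drive_tool", "payload": {
  "commands": [0, 1, 0, 0, 0, 0, 0, 1, 0, 0, 0, 0, 0, 1, 0, 0, 0, 0, 0, 1, 0, 0, 0, 0, 0, 1, 0, 0, 0, 0, 0, 1, 0, 0, 0, 0, 0, 1, 0, 0, 0, 0, 0, 0.9, 0, 0, 0, 0, 0, 0, 0, 0, 0, 0, 0, 0, 0, 0, 0, 0]
}}

```text
clock: 11.73
position: [0.4801, 0.2075, 0.0859]
orientation: [-0.0, -0.119, 0.993, -0.0]
contact_force: [-0.3, 0.1, -1.4]
width: 0.0457
gripper_force: 31.6
```

```bash
python3 st.py
```

```text
11.7333 [480.1 207.5  85.9] yaw 103.71 tilt [-0.001 -0.   ] 0.04571955577963731 [-0.3  0.1 -1.4]
```

{"api": "drive_tool", "payload": {
  "commands": [0.06, -0.08, -0.7, 0, 0, 0, 0, 0, -0.7, 0, 0, 0, 0, 0, -0.6, 0, 0, 0, 0, 0, -0.4, 0, 0, 0, 0, 0, -0.15, 0, 0, 0, 0, 0, 0, 0, 0, 0, 0, 0, 0, 0, 0, 0]
}}

```text
clock: 12.32
position: [0.4824, 0.2043, 0.0229]
orientation: [0.0, -0.118, 0.993, 0.0]
contact_force: [-0.1, 0.3, -1.1]
width: 0.0456
gripper_force: 31.6
```

```bash
python3 st.py
```

```text
12.3167 [482.4 204.3  22.9] yaw 103.54 tilt [0. 0.] 0.045568098135926174 [-0.1  0.3 -1.1]
```

{"api": "drive_tool", "payload": {
  "commands": [0, 0, -0.08, 0, 0, 0, 0, 0, 0, 0, 0, 0]
}}

```text
clock: 12.48
position: [0.4828, 0.2047, 0.0212]
orientation: [0.001, -0.118, 0.993, 0.0]
contact_force: [0.2, 0.1, -0.2]
width: 0.0453
gripper_force: 31.6
```

{"api": "drive_tool", "payload": {
  "commands": [0, 0, 0, 0, 0, 0, 0, 0, 0, 0, 0, 0, 0, 0, 0, 0, 0, 0, 0, 0, 0, 0, 0, 0, 0, 0, 0.4, 0, 0, 0, 0, 0, 0.8, 0, 0, 0, 0, 0, 1, 0, 0, 0, 0, 0, 1, 0, 0, 0, 0, 0, 0.5, 0, 0, 0],
  "fingers": 0.4
}}

```text
clock: 13.23
position: [0.4835, 0.2051, 0.1168]
orientation: [0.002, -0.118, 0.993, 0.0]
contact_force: [-0.3, 0.6, 0.1]
width: 0.0598
gripper_force: 0.0
```

{"api": "drive_tool", "payload": {
  "commands": [-0.03, -1, 0, 0, 0, 0, -0.03, -1, 0, 0, 0, 0, -0.03, -1, 0, 0, 0, 0, -0.03, -1, 0, 0, 0, 0, -0.03, -1, 0, 0, 0, 0, -0.03, -1, 0, 0, 0, 0, -0.03, -1, 0, 0, 0, 0, -0.03, -1, 0, 0, 0, 0, -0.03, -1, 0, 0, 0, 0, -0.03, -1, 0, 0, 0, 0, -0.03, -1, 0, 0, 0, 0, -0.03, -1, 0, 0, 0, 0],
  "fingers": 1
}}

```text
clock: 14.23
position: [0.4731, -0.0966, 0.114]
orientation: [0.0, -0.118, 0.993, -0.0]
contact_force: [0.6, 1.4, 0.3]
width: 0.0856
gripper_force: 0.0
```

{"api": "drive_tool", "payload": {
  "commands": [-0.03, -1, 0, 0, 0, 0, -0.03, -1, 0, 0, 0, 0, -0.03, -1, 0, 0, 0, 0, -0.03, -1, 0, 0, 0, 0, -0.03, -1, 0, 0, 0, 0, -0.03, -1, 0, 0, 0, 0, -0.03, -1, 0, 0, 0, 0, -0.03, -1, 0, 0, 0, 0, -0.03, -1, 0, 0, 0, 0, -0.03, -1, 0, 0, 0, 0, 0, -0.6, 0, 0, 0, 0, 0, 0, 0, 0, 0, 0]
}}

```text
clock: 15.23
position: [0.4658, -0.3636, 0.1137]
orientation: [0.001, -0.117, 0.993, -0.001]
contact_force: [0.5, -1.1, -0.8]
width: 0.0851
gripper_force: 0.0
```

```bash
python3 st.py
python3 - <<'E'
from h import *
t=bot.snapshot("top");s=bot.snapshot("scene")
cv2.imwrite("pics/d.png",np.hstack([cv2.resize(t[120:340,60:280],(400,400)),cv2.resize(s[300:460,120:320],(400,400))]))
E
```

```text
15.2333 [ 465.8 -363.6  113.7] yaw 103.4 tilt [ 0.001 -0.002] 0.08509665726596785 [ 0.5 -1.1 -0.8]
```

View pics/d.png

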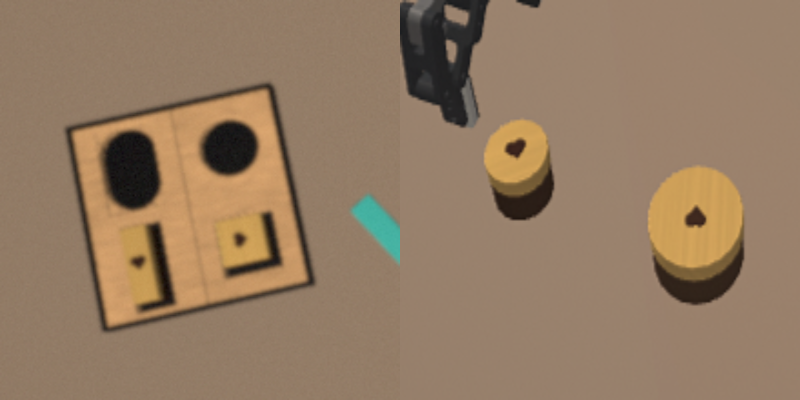

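The square carton sits in its recess (heart at full-image (192,252)), and the round tin stands undisturbed under the gripper.

Run:
```python
from h import *
print(ray([[192,252]],.047)*1000, ray([[502,265],[396.5,161.5]],.04)*1000)
```

```text
[[479.77211485 205.24631917]] [[ 462.32375057 -360.41045308]
 [ 654.58995941 -168.24855604]]
```

{"api": "drive_tool", "payload": {
  "commands": [-0.02, 0.12, -0.8, 0, 0, 0, 0, 0, -0.9, 0, 0, 0, 0, 0, -0.9, 0, 0, 0, 0, 0, -0.8, 0, 0, 0, 0, 0, -0.45, 0, 0, 0, 0, 0, -0.2, 0, 0, 0, 0, 0, 0, 0, 0, 0, 0, 0, 0, 0, 0, 0]
}}

```text
clock: 16.0
position: [0.4656, -0.3571, 0.0126]
orientation: [0.0, -0.119, 0.993, -0.0]
contact_force: [-0.6, -0.0, -0.0]
width: 0.0854
gripper_force: 0.0
```

{"api": "drive_tool", "payload": {
  "commands": [0, 0, 0, 0, 0, 0, 0, 0, 0, 0, 0, 0, 0, 0, 0, 0, 0, 0, 0, 0, 0, 0, 0, 0, 0, 0, 0, 0, 0, 0, 0, 0, 0, 0, 0, 0, 0, 0, 0, 0, 0, 0],
  "fingers": -1
}}

```text
clock: 16.58
position: [0.4657, -0.3581, 0.0131]
orientation: [0.001, -0.118, 0.993, -0.001]
contact_force: [-1.2, -0.3, 5.9]
width: 0.0472
gripper_force: 30.7
```

```bash
python3 st.py
```

```text
16.5833 [ 465.7 -358.1   13.1] yaw 103.57 tilt [ 0.002 -0.001] 0.04717668394604519 [-1.2 -0.3  5.9]
```

{"api": "drive_tool", "payload": {
  "commands": [0, 0, 0.5, 0, 0, 0, 0, 0, 1, 0, 0, 0, 0, 0, 1, 0, 0, 0, 0.2, 1, 0.5, 0, 0, 0, 0.2, 1, 0, 0, 0, 0, 0.2, 1, 0, 0, 0, 0, 0.2, 1, 0, 0, 0, 0, 0.2, 1, 0, 0, 0, 0, 0.2, 1, 0, 0, 0, 0, 0.2, 1, 0, 0, 0, 0, 0.2, 1, 0, 0, 0, 0, 0.2, 1, 0, 0, 0, 0]
}}

```text
clock: 17.58
position: [0.51, -0.1311, 0.0868]
orientation: [-0.0, -0.118, 0.993, 0.0]
contact_force: [0.4, -0.0, -0.4]
width: 0.0469
gripper_force: 31.2
```

{"api": "drive_tool", "payload": {
  "commands": [0.2, 1, 0, 0, 0, 0, 0.2, 1, 0, 0, 0, 0, 0.2, 1, 0, 0, 0, 0, 0.2, 1, 0, 0, 0, 0, 0.2, 1, 0, 0, 0, 0, 0.2, 1, 0, 0, 0, 0, 0.2, 1, 0, 0, 0, 0, 0.2, 1, 0, 0, 0, 0, 0.2, 1, 0, 0, 0, 0, 0.2, 1, 0, 0, 0, 0, 0.2, 1, 0, 0, 0, 0, 0.2, 1, 0, 0, 0, 0]
}}

```text
clock: 18.58
position: [0.57, 0.1688, 0.0867]
orientation: [-0.0, -0.118, 0.993, 0.0]
contact_force: [0.2, -0.6, -1.3]
width: 0.0472
gripper_force: 31.2
```

{"api": "drive_tool", "payload": {
  "commands": [0.2, 1, 0, 0, 0, 0, 0.2, 1, 0, 0, 0, 0, 0, 0.5, 0, 0, 0, 0, 0, 0, 0, 0, 0, 0, 0, 0, 0, 0, 0, 0]
}}

```text
clock: 19.0
position: [0.5795, 0.2303, 0.0864]
orientation: [-0.001, -0.119, 0.993, -0.0]
contact_force: [-0.4, -0.5, -0.1]
width: 0.0472
gripper_force: 31.2
```

```bash
python3 st.py
```

```text
19.0 [579.5 230.3  86.4] yaw 103.65 tilt [-0.001 -0.001] 0.04721729584591183 [-0.4 -0.5 -0.1]
```

{"api": "drive_tool", "payload": {
  "commands": [0.05, -0.05, -0.7, 0, 0, 0, 0, 0, -0.7, 0, 0, 0, 0, 0, -0.6, 0, 0, 0, 0, 0, -0.4, 0, 0, 0, 0, 0, -0.15, 0, 0, 0, 0, 0, 0, 0, 0, 0, 0, 0, 0, 0, 0, 0]
}}

```text
clock: 19.58
position: [0.5816, 0.2284, 0.0235]
orientation: [0.0, -0.118, 0.993, 0.0]
contact_force: [-0.4, -0.6, 0.2]
width: 0.0471
gripper_force: 31.2
```

```bash
python3 st.py
```

```text
19.5833 [581.6 228.4  23.5] yaw 103.53 tilt [0. 0.] 0.047073504798487376 [-0.4 -0.6  0.2]
```

{"api": "drive_tool", "payload": {
  "commands": [0, 0, -0.1, 0, 0, 0, 0, 0, 0, 0, 0, 0]
}}

```text
clock: 19.75
position: [0.582, 0.2289, 0.0212]
orientation: [0.001, -0.118, 0.993, 0.0]
contact_force: [0.3, -0.5, -0.3]
width: 0.0471
gripper_force: 31.2
```

{"api": "drive_tool", "payload": {
  "commands": [0, 0, 0, 0, 0, 0, 0, 0, 0, 0, 0, 0, 0, 0, 0, 0, 0, 0, 0, 0, 0, 0, 0, 0, 0, 0, 0.4, 0, 0, 0, 0, 0, 0.8, 0, 0, 0, 0, 0, 1, 0, 0, 0, 0, 0, 1, 0, 0, 0, 0, 0, 0.5, 0, 0, 0],
  "fingers": 0.4
}}

```text
clock: 20.5
position: [0.5829, 0.2293, 0.1172]
orientation: [0.002, -0.118, 0.993, 0.0]
contact_force: [0.7, 0.2, 0.2]
width: 0.0597
gripper_force: 0.0
```

{"api": "drive_tool", "payload": {
  "commands": [0.2, -1, 0, 0, 0, -0.25, 0.2, -1, 0, 0, 0, -0.25, 0.2, -1, 0, 0, 0, -0.25, 0.2, -1, 0, 0, 0, -0.25, 0.2, -1, 0, 0, 0, -0.25, 0.2, -1, 0, 0, 0, -0.25, 0.2, -1, 0, 0, 0, -0.25, 0.2, -1, 0, 0, 0, -0.25, 0.2, -1, 0, 0, 0, -0.25, 0.2, -1, 0, 0, 0, -0.25, 0.2, -1, 0, 0, 0, -0.25, 0.2, -1, 0, 0, 0, -0.11],
  "fingers": 1
}}

```text
clock: 21.5
position: [0.6416, -0.0724, 0.1141]
orientation: [0.0, 0.007, 1.0, -0.0]
contact_force: [0.1, -0.2, -0.2]
width: 0.0857
gripper_force: 0.0
```

{"api": "drive_tool", "payload": {
  "commands": [0.2, -1, 0, 0, 0, 0, 0.1, -1, 0, 0, 0, 0, 0, -1, 0, 0, 0, 0, 0, -0.85, 0, 0, 0, 0, 0, 0, 0, 0, 0, 0, 0, 0, 0, 0, 0, 0]
}}

```text
clock: 22.0
position: [0.6488, -0.1687, 0.1137]
orientation: [0.0, 0.007, 1.0, 0.0]
contact_force: [-0.6, 0.7, -1.1]
width: 0.0855
gripper_force: 0.0
```

```bash
python3 st.py
python3 - <<'E'
from h import *
t=bot.snapshot("top");s=bot.snapshot("scene")
cv2.imwrite("pics/e.png",np.hstack([cv2.resize(t[120:340,60:280],(400,400)),cv2.resize(s[220:380,250:450],(400,400))]))
E
```

```text
22.0 [ 648.8 -168.7  113.7] yaw 89.15 tilt [0.001 0.   ] 0.08551620523761712 [-0.6  0.7 -1.1]
```

View pics/e.png

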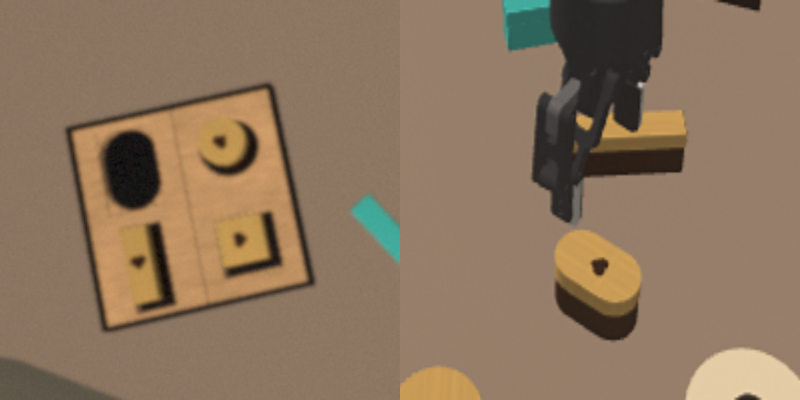

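The round tin is in its recess (crop heart (219,142)), the long carton is untouched, and the oval tin lies under the gripper.

{"api": "drive_tool", "payload": {
  "commands": [0.07, 0.05, -0.8, 0, 0, 0, 0, 0, -0.9, 0, 0, 0, 0, 0, -0.9, 0, 0, 0, 0, 0, -0.8, 0, 0, 0, 0, 0, -0.45, 0, 0, 0, 0, 0, -0.2, 0, 0, 0, 0, 0, 0, 0, 0, 0, 0, 0, 0, 0, 0, 0]
}}

```text
clock: 22.77
position: [0.6512, -0.1658, 0.0127]
orientation: [0.0, 0.006, 1.0, -0.0]
contact_force: [1.3, 0.2, -0.7]
width: 0.085
gripper_force: 0.0
```

{"api": "drive_tool", "payload": {
  "commands": [0, 0, 0, 0, 0, 0, 0, 0, 0, 0, 0, 0, 0, 0, 0, 0, 0, 0, 0, 0, 0, 0, 0, 0, 0, 0, 0, 0, 0, 0, 0, 0, 0, 0, 0, 0, 0, 0, 0, 0, 0, 0],
  "fingers": -1
}}

```text
clock: 23.35
position: [0.6514, -0.1664, 0.0131]
orientation: [0.001, 0.006, 1.0, -0.0]
contact_force: [-1.0, 0.8, 5.5]
width: 0.0433
gripper_force: 31.8
```

```bash
python3 st.py
python3 - <<'E'
from h import *
px=np.array([[219,142]])*220/400+[60,120]; print(ray(px,.047)*1000)
E
```

```text
23.35 [ 651.4 -166.4   13.1] yaw 89.27 tilt [ 0.002 -0.001] 0.0432830375368705 [-1.   0.8  5.5]
[[578.66351512 230.19837442]]
```

{"api": "drive_tool", "payload": {
  "commands": [0, 0, 0.5, 0, 0, 0, 0, 0, 1, 0, 0, 0, 0, 0, 1, 0, 0, 0, -0.2, 1, 0.5, 0, 0, 0.3, -0.2, 1, 0, 0, 0, 0.3, -0.2, 1, 0, 0, 0, 0.3, -0.2, 1, 0, 0, 0, 0.3, -0.2, 1, 0, 0, 0, 0.3, -0.2, 1, 0, 0, 0, 0.3, -0.2, 1, 0, 0, 0, 0.3, -0.2, 1, 0, 0, 0, 0.3, -0.2, 1, 0, 0, 0, 0.3]
}}

```text
clock: 24.35
position: [0.6049, 0.06, 0.0871]
orientation: [-0.0, -0.112, 0.994, 0.0]
contact_force: [-0.1, -0.4, -0.7]
width: 0.0436
gripper_force: 31.2
```

{"api": "drive_tool", "payload": {
  "commands": [-0.2, 1, 0, 0, 0, 0.15, -0.2, 1, 0, 0, 0, 0, -0.2, 1, 0, 0, 0, 0, -0.2, 1, 0, 0, 0, 0, -0.2, 1, 0, 0, 0, 0, -0.2, 1, 0, 0, 0, 0, -0.2, 1, 0, 0, 0, 0, -0.2, 1, 0, 0, 0, 0, -0.2, 1, 0, 0, 0, 0, -0.2, 1, 0, 0, 0, 0, 0, 0.85, 0, 0, 0, 0, 0, 0, 0, 0, 0, 0]
}}

```text
clock: 25.35
position: [0.5547, 0.334, 0.0871]
orientation: [0.0, -0.12, 0.993, 0.001]
contact_force: [1.2, -0.5, -1.0]
width: 0.0432
gripper_force: 31.1
```

```bash
python3 st.py
```

```text
25.35 [554.7 334.   87.1] yaw 103.77 tilt [0.    0.002] 0.043178743785008376 [ 1.2 -0.5 -1. ]
```

{"api": "drive_tool", "payload": {
  "commands": [0.02, -0.06, -0.7, 0, 0, 0, 0, 0, -0.7, 0, 0, 0, 0, 0, -0.6, 0, 0, 0, 0, 0, -0.4, 0, 0, 0, 0, 0, -0.15, 0, 0, 0, 0, 0, 0, 0, 0, 0, 0, 0, 0, 0, 0, 0]
}}

```text
clock: 25.93
position: [0.5565, 0.3285, 0.0236]
orientation: [0.0, -0.118, 0.993, 0.0]
contact_force: [-0.2, 0.2, -0.7]
width: 0.0436
gripper_force: 31.1
```

```bash
python3 st.py
```

```text
25.9333 [556.5 328.5  23.6] yaw 103.51 tilt [0. 0.] 0.04358630660429075 [-0.2  0.2 -0.7]
```

{"api": "drive_tool", "payload": {
  "commands": [0, 0, -0.1, 0, 0, 0, 0, 0, 0, 0, 0, 0]
}}

```text
clock: 26.1
position: [0.5567, 0.3288, 0.0213]
orientation: [0.001, -0.118, 0.993, 0.0]
contact_force: [-0.3, 0.3, -1.6]
width: 0.0436
gripper_force: 31.1
```

{"api": "drive_tool", "payload": {
  "commands": [0, 0, 0, 0, 0, 0, 0, 0, 0, 0, 0, 0, 0, 0, 0, 0, 0, 0, 0, 0, 0, 0, 0, 0, 0, 0, 0.4, 0, 0, 0, 0, 0, 0.8, 0, 0, 0, 0, 0, 1, 0, 0, 0, 0, 0, 1, 0, 0, 0, 0, 0, 1, 0, 0, 0],
  "fingers": 0.38
}}

```text
clock: 26.85
position: [0.556, 0.3286, 0.1274]
orientation: [0.0, -0.118, 0.993, 0.0]
contact_force: [-0.5, 0.0, -0.2]
width: 0.0588
gripper_force: 0.0
```

{"api": "drive_tool", "payload": {
  "commands": [0, -1, 0.5, 0, 0, 0, 0, -1, 0, 0, 0, 0, 0, -1, 0, 0, 0, 0, 0, -1, 0, 0, 0, 0, 0, -1, 0, 0, 0, 0, 0, -1, 0, 0, 0, 0, 0, -1, 0, 0, 0, 0, 0, -1, 0, 0, 0, 0, 0, -1, 0, 0, 0, 0, 0, -1, 0, 0, 0, 0, 0, -1, 0, 0, 0, 0, 0, -1, 0, 0, 0, 0]
}}

```text
clock: 27.85
position: [0.5561, 0.0275, 0.1391]
orientation: [0.001, -0.118, 0.993, -0.0]
contact_force: [0.7, -0.4, 0.2]
width: 0.0594
gripper_force: 0.0
```

{"api": "drive_tool", "payload": {
  "commands": [0, -1, 0, 0, 0, 0, 0, -1, 0, 0, 0, 0, 0, -1, 0, 0, 0, 0, 0, -1, 0, 0, 0, 0, 0, -1, 0, 0, 0, 0, 0, 0, 0, 0, 0, 0, 0, 0, 0, 0, 0, 0]
}}

```text
clock: 28.43
position: [0.5562, -0.0976, 0.1388]
orientation: [0.0, -0.116, 0.993, -0.0]
contact_force: [-0.6, -0.1, -0.4]
width: 0.0588
gripper_force: 0.0
```

```bash
python3 st.py
python3 - <<'E'
from h import *
t=bot.snapshot("top");s=bot.snapshot("scene")
cv2.imwrite("pics/f.png",np.hstack([cv2.resize(t[120:340,60:280],(400,400)),cv2.resize(s[100:260,290:490],(400,400))]))
m=gold(t); m[:, :250]=0
for c in contours(m,150): print(rect(c,.04))
E
```

```text
28.4333 [556.2 -97.6 138.8] yaw 103.38 tilt [0.001 0.   ] 0.058765056133011154 [-0.6 -0.1 -0.4]
[ 601.2 -341.1   68.9   38.   -27.4]
[641.3 -18.6  34.2  29.5  35.1]
[853.2   0.9  86.7  78.7   0.9]
```

View pics/f.png

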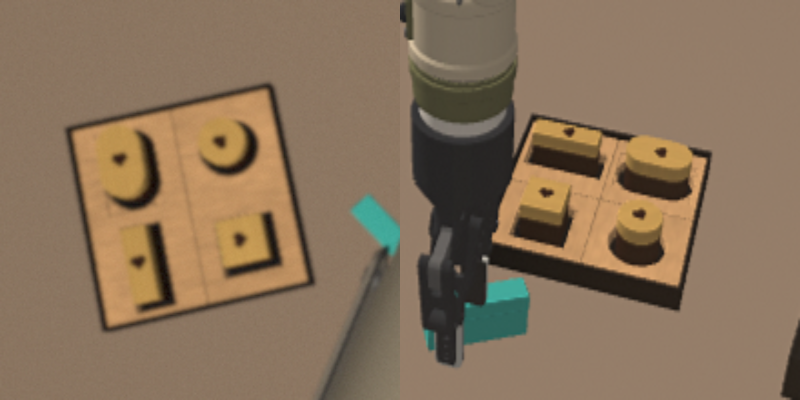

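All four packs stand in their recesses. The oval's heart is at crop (119,158).

Run:
```python
from h import *
print(ray([[119*.55+60,158*.55+120]],.047)*1000)
print(bot.sign_off())
```

```text
[[561.1542858  329.53165895]]
the job is handed in; nothing more can be done
None
```

All four packs are seated in their own recesses, and the job was handed in at about 28.5 s; the sign-off returned no verdict. On the pictures each pack's lid heart lay about 5 mm or less from its recess centre. I did not touch the big round tin or the long carton, but the arm partly hid both in the last picture, so I have no final measurement of their positions.

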